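# Key the discharge station on

## Task

Take the T-key from its red stand and fit its square socket onto the square spindle down inside the round collar of the black discharge station, pushed fully home. Then turn the key clockwise until it stops, with the pointer on the green mark, and leave it fitted there. Do not disturb the glass-cased cell, the AA holder or the test clip.

Things in the scene. Friction and masses are not known exactly. Their poses are not given: they have to be found in the camera images.
- key: Loose T-key, 0.2 to 0.4 kg, upright in the stand: a square steel tube 28 x 28 mm outside, 60 mm tall, with a square socket 19.6 mm wide and 36 mm deep in its underside (sides parallel to the tube's); across its top a yellow bar 90 mm long (key's y), 14 mm wide (x), 14 mm tall. Origin: centre of the tube's underside; z up along the tube
- key_bar (a point): centre of the key's cross bar, 67 mm above the key's origin; axes as the key's
- stand: red plastic block 70 x 70 x 30 mm, fixed, with a 32 mm square pocket 24 mm deep in its top, in which the key stands (key's underside 6 mm above the bench). Origin: centre of its underside
- tester: discharge station: fixed black box 180 (x) x 120 (y) x 50 mm tall with a round collar on top and, 80 mm to +x of the collar, a dial with a yellow pointer. Origin: at bench level on the collar's axis; the box reaches from x = -55 to +125 mm and y = -60 to +60 mm
- collar_floor (a point): centre of the collar's floor, on the spindle's axis, 50 mm above the bench: the key is fully home when its underside rests here (the bar's centre then is 67 mm above)
- collar_rim (a point): centre of the mouth of the aluminium collar (inner radius 21.5, outer 27, 35 mm tall). Inside it stands a steel spindle 18 mm square, 28 mm tall (7 mm below the rim), its top edges bevelled by 1 mm. How the square is turned differs each time and is not measured; any of the four ways round fits. It needs about 0.2 N m to turn
- pointer (a joint): dial pointer, geared one to one to the spindle: 0 at the red mark (start, against a stop that way), growing as the spindle is turned clockwise seen from above, 1.57 on the green mark, stop at 1.6 rad. It says nothing about how the square stands
- glass_cell: amber glass-cased cell, upright round jar 62 mm in diameter, 107 mm tall, loose, leave alone. Origin: centre of its underside
- aa_holder: red AA holder with two cells, 62 x 34 x 16 mm, loose, leave alone. Origin: centre of its underside
- test_clip: copper test clip with black grip, about 50 x 14 x 19 mm, loose, leave alone. Origin: centre of its underside
Things that resemble listed ones, but are neither listed nor needed, are in the scene too. What is shaped like the key but pink or purple is not meant.

How it is judged:
On the way:
1. the key is fully home on the spindle before the pointer has gone far from red (under 0.6 rad) (horizontal distance between key and collar_floor below 0.005 m and z of key in the frame of collar_floor between -0.004 and 0.004 m and angle between key's own z axis and vertical below 0.12 rad and value of joint pointer below 0.6 rad), for 0.1 s.
At the end, for the whole second after the job is handed in: The key stands released and at rest on the spindle, within 5 mm of its axis, its underside within 4 mm of the collar's floor, tilted less than 0.12 rad, and the pointer is at 1.42 rad or more (green) (horizontal distance between key and collar_floor below 0.005 m and z of key in the frame of collar_floor between -0.004 and 0.004 m and angle between key's own z axis and vertical below 0.12 rad and value of joint pointer above 1.42 rad and linear speed of key below 0.02 m/s); the robot touches nothing.
It fails at once if the glass-cased cell is moved more than 25 mm (distance of glass_cell from where it was at the start of the episode above 0.025 m).
It fails at once if the AA holder is moved more than 25 mm (distance of aa_holder from where it was at the start of the episode above 0.025 m).
It fails at once if the test clip is moved more than 25 mm (distance of test_clip from where it was at the start of the episode above 0.025 m).
It fails at once if the glass-cased cell is tipped more than 0.35 rad (angle between glass_cell's own z axis and vertical above 0.35 rad).
It also fails if it takes over 72 s, if anything falls off the work surface, if the arm or the gripper's body presses on something with over 40 N, if the wrist force passes 120 N, or if a joint passes its speed limit or range.

## Robot

A 6-joint arm with a two-finger parallel gripper is mounted at the origin on the work surface. World frame = base frame: x ahead of the robot, y to its left, z up, the work surface at z = 0. Lengths are in m, angles in rad, forces in N, time in s.
With the tool pointing down it reaches from about 0.275 to 0.75 m from the base axis. Payload 10.2 kg.
Tool frame: the origin (TCP) lies at the very end of the fingers, on their centre line; the grasp point (between the pads) lies 19 mm behind it; z points along the fingers, y is the line along which they close (so a half turn about z gives the same grasp; the last joint's range is limited). The gripper opens to 88 mm and grips with 3 to 60 N. Pads are 18 mm wide; open, the fingers measure 123 mm over their backs; the gripper's body (75 mm by 187 mm) begins 45 mm behind the grasp point.
Start: joints at [1.056, 0.313, 1.498, -0, 1.331, -0.223], TCP at [0.151, 0.503, 0.239] pointing down, gripper open.
Joint ranges: [-2.94, 2.94], [-0.97, 2.17], [0.19, 2.56], [-1.23, 4.37], [0.02, 3.11], [-2.88, 2.88]. Speed limits (rad/s): [2.39, 2.39, 3.01, 3.14, 3.14, 3.14].

## Interface

Orientations are given as a 3x3 rotation matrix whose columns are the frame's x, y, z axes.
In Python, from rig import telemetry, cams, manip gives the robot as it stands.
- The arm moves only by the tool arm_command, never from a script. Its argument "commands" is a list of rows, each a list of 3 entries, a list of its own where there are three numbers: the shift along the tool's x, y, z normalised to -1 to 1, where 1 is 0.25 m, then the turn, a rotation vector about the tool's x, y, z normalised to -1 to 1, where 1 is pi/4 rad, then the opening, from -1 (shut) to 1 (fully open). A call has 1 to 20 rows; each row shifts and turns the commanded pose from where the row before left it, along the tool's axes as they then stand; what a row does not reach is not made up. A row lasts 1/10 s, in which the tool goes at most 50 mm and 8.59 degrees, less where a joint would pass 70% of its speed; a pose out of reach is approached as far as the arm can. A call with a number of a shift or a turn outside -1 to 1 is refused whole. A call with a gripper value outside its range is refused whole. The fingers move at their own pace and stop on an object; the grip force is fixed at half the most. Time passes only in rows, so rows that do not move let the fingers close. It gives the time, the measured TCP pose, the force, the opening and the grip force at its end, in the units of the state.
- telemetry.read_state(): the state, without advancing time (a new reading comes with each control period).
- cams.camera(name): name is "scene" or "top" or "wrist"; returns the picture (400x640x3 uint8, red, green, blue); there is no depth.
- cams.camera_info(name): a dict with "camera_matrix" (3x3 intrinsics, pixels), "dist" ([k1, k2, p1, p2, k3] as OpenCV has them; the pictures are not rectified), "pose" (4x4, takes a point from camera to world coordinates); the wrist camera has in their place "mount" (4x4, takes a point from camera to tool coordinates, whose origin is the TCP and whose axes are the flange's). Camera axes: x right, y down, z forward; pixel columns grow to the right and rows downward; lengths in m; the calibration is good to about 2 mm. A picture is of the moment at which its call begins: read the wrist's pose just before it. camera_info takes no time and is no camera call.
- manip.hand_in(): hands the job in; it is judged then, once.
The state is a dict: "t": time; "joints": joint angles; "dq": joint speeds; "joint_torque": joint torques, N m; "ee_pos": TCP position; "eef_rot": TCP orientation; "force": force on the tool from outside, world axes, zero at the start; "wrist_torque": the same for the moment, N m; "finger_gap": opening from 0.0 (shut) to 1.0 (fully open); "grip_force": force on a finger pad.
Only numpy, scipy, OpenCV 4.12 (cv2) and the standard library are available. Lean on these libraries where they do the work, as an engineer would, in place of code of your own. Each camera call takes 0.05 s, during which the arm holds its last target. There are 200 camera calls.

## Working session

There is one attempt and no reset: what is moved stays moved. The work goes in short steps, Python scripts to look and compute and a tool call to move; the robot and the scene stay as the last step left them, time stands still between calls to the robot, and variables do not carry over. Pictures are saved under pics/ and viewed, at most 10 in all, crops included, and the job is handed in when it is done.

Besides the shell and the picture viewer there is one more tool, called by a JSON object that holds its "name" and its "arguments", one argument or row to a line. arm_command: Moves the arm, as the interface text tells. Scaled input: -1 to 1 covers 0.25 m each way for a shift and pi/4 rad each way for a turn. Its arguments: {"type":"object","properties":{"commands":{"type":"array"}},"required":["commands"]}

```bash
mkdir -p pics; python3 - <<'E'
from rig import telemetry, cams
import cv2, numpy as np
for n in ["scene","top"]:
    im=cams.camera(n); cv2.imwrite(f"pics/{n}0.png",im[:,:,::-1])
    i=cams.camera_info(n); print(n,np.round(i["camera_matrix"],1).tolist(),i["dist"],np.round(i["pose"],3).tolist())
s=telemetry.read_state();im=cams.camera("wrist"); cv2.imwrite("pics/w0.png",im[:,:,::-1]);i=cams.camera_info("wrist");print({k:np.round(v,4).tolist() for k,v in i.items() if not isinstance(v,str)})
print(s)
E
```

```text
scene [[368.2, 0.0, 321.0], [0.0, 368.2, 197.3], [0.0, 0.0, 1.0]] [0.02464031 0.         0.         0.         0.        ] [[-0.716, 0.51, -0.478, 0.883], [0.698, 0.513, -0.499, 0.394], [-0.009, -0.69, -0.723, 0.644], [0.0, 0.0, 0.0, 1.0]]
top [[435.2, 0.0, 318.4], [0.0, 435.2, 207.8], [0.0, 0.0, 1.0]] [-0.01605454  0.          0.          0.          0.        ] [[0.011, -0.994, 0.109, 0.384], [-1.0, -0.01, 0.007, -0.007], [-0.006, -0.109, -0.994, 1.111], [0.0, 0.0, 0.0, 1.0]]
{'camera_matrix': [[356.1499, 0.0, 313.0312], [0.0, 356.1499, 199.2656], [0.0, 0.0, 1.0]], 'dist': [0.0233, 0.0, 0.0, 0.0, 0.0], 'mount': [[0.0001, -0.9559, -0.2937, 0.0762], [1.0, 0.0001, -0.0002, 0.0013], [0.0002, -0.2937, 0.9559, -0.1458], [0.0, 0.0, 0.0, 1.0]]}
{'t': 0.1, 'joints': array([ 1.05562362e+00,  3.13376665e-01,  1.49835496e+00, -8.17999368e-06,
        1.33097378e+00, -2.23435623e-01]), 'dq': array([ 0.00193497, -0.0026059 , -0.00271103,  0.00076166, -0.00018282,
        0.00235964]), 'joint_torque': array([ 3.03871777e-03, -4.02803028e+01, -2.52649105e+01,  6.95643062e-02,
        3.41295660e-02, -2.76727394e-05]), 'ee_pos': array([0.15092203, 0.50261619, 0.2382295 ]), 'eef_rot': array([[-9.57746204e-01,  2.87614180e-01, -5.41322370e-04],
       [ 2.87614590e-01,  9.57745740e-01, -9.72241107e-04],
       [ 2.38818866e-04, -1.08685244e-03, -9.99999381e-01]]), 'force': array([-0.10125484,  0.67992521,  0.77063557]), 'wrist_torque': array([-0.00781649, -0.03151703, -0.0197729 ]), 'grip_force': 0.0, 'finger_gap': 0.9979029582104859}
```

View pics/scene0.png

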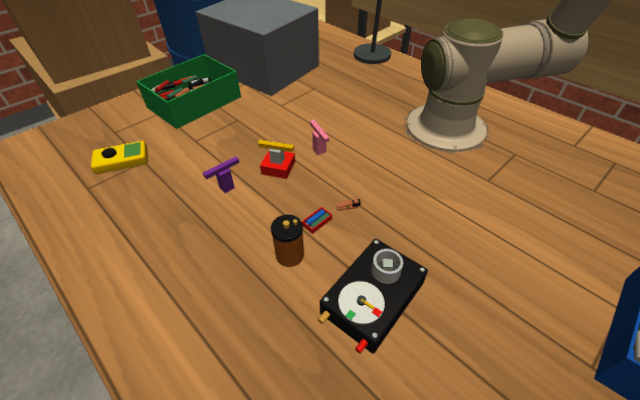

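View pics/top0.png

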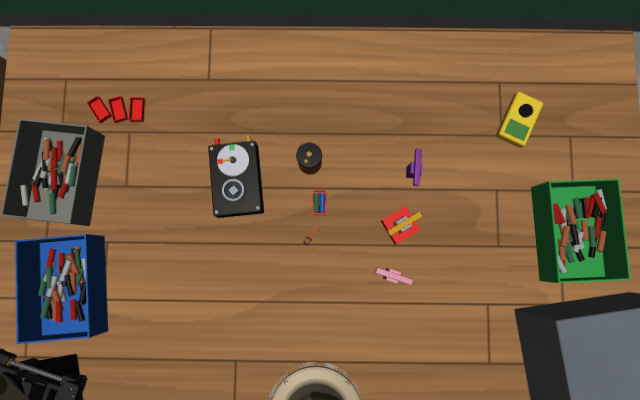

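Candidates for the key: the yellow bar on the red stand (top 404,224; scene 276,150), the purple one (top 417,167; scene 224,172) and the pink one (top 394,276; scene 319,135). I choose the yellow one on the red stand. The station's collar is at top (233,190), with the jar at (309,156), the holder at (319,202) and the clip at (310,236).

```bash
cat > h.py <<'E'
from rig import telemetry, cams
import cv2, numpy as np
def pose(n,s=None):
    i=cams.camera_info(n)
    if n!="wrist": return i,np.array(i["pose"])
    T=np.eye(4);T[:3,:3]=s["eef_rot"];T[:3,3]=s["ee_pos"]
    return i,T@np.array(i["mount"])
def cast(n,px,z,s=None):
    i,P=pose(n,s); px=np.array(px,float).reshape(-1,1,2)
    u=cv2.undistortPoints(px,np.array(i["camera_matrix"]),np.array(i["dist"])).reshape(-1,2)
    d=np.c_[u,np.ones(len(u))]@P[:3,:3].T
    return P[:3,3]+d*((z-P[2,3])/d[:,2])[:,None]
def proj(n,p,s=None):
    i,P=pose(n,s);Q=np.linalg.inv(P)
    return cv2.projectPoints(np.array(p,float).reshape(-1,1,3),cv2.Rodrigues(Q[:3,:3])[0],Q[:3,3],np.array(i["camera_matrix"]),np.array(i["dist"]))[0].reshape(-1,2)
def blobs(im,lo,hi,roi,amin=10):
    x0,y0,x1,y1=roi;h=cv2.cvtColor(im,cv2.COLOR_RGB2HSV)
    m=cv2.inRange(h,np.array(lo),np.array(hi));k=np.zeros_like(m);k[y0:y1,x0:x1]=m[y0:y1,x0:x1]
    c=cv2.findContours(k,cv2.RETR_EXTERNAL,cv2.CHAIN_APPROX_NONE)[0]
    return sorted([a for a in c if cv2.contourArea(a)>amin],key=cv2.contourArea,reverse=True)
def rect(n,c,z,s=None):
    w=cast(n,c.reshape(-1,2),z,s)[:,:2]
    (cx,cy),(a,b),t=cv2.minAreaRect((w*1000).astype(np.float32))
    if a<b:a,b,t=b,a,t+90
    return round(cx,1),round(cy,1),round(a,1),round(b,1),round((t+90)%180-90,1)  # mm, long axis angle
E
python3 - <<'E'
from h import *
t=cv2.imread("pics/top0.png")[:,:,::-1].copy();sc=cv2.imread("pics/scene0.png")[:,:,::-1].copy()
for c in blobs(t,(20,150,120),(32,255,255),(375,200,435,250)):print("bar top",rect("top",c,.08))
for c in blobs(sc,(20,150,120),(32,255,255),(250,135,305,158)):print("bar scene",rect("scene",c,.08))
for c in blobs(t,(0,0,100),(180,60,255),(216,175,250,207),6):print("grey",rect("top",c,.085),cv2.boundingRect(c))
print(np.round(cast("top",[[233,190]],.085),3),np.round(cast("top",[[233,160]],.05),3),np.round(cast("top",[[404,224]],.08),3))
print("jar,holder,clip",np.round(cast("top",[[309,156]],.107),3),np.round(cast("top",[[319,202],[310,238]],.01),3))
a=cv2.resize(t[195:255,370:440],None,fx=5.6,fy=6,interpolation=2);b=cv2.resize(t[135:220,200:270],None,fx=5.6,fy=360/85,interpolation=2)
cv2.imwrite("pics/crop1.png",np.hstack([a,b])[:,:,::-1])
E
```

```text
bar top (462.6, -204.9, 89.2, 13.8, -58.3)
bar scene (463.0, -204.0, 90.3, 16.8, -58.3)
grey (538.4, 206.0, 50.9, 50.3, 1.7) (222, 179, 22, 22)
[[0.537 0.205 0.085]] [[0.618 0.214 0.05 ]] [[ 0.46  -0.203  0.08 ]]
jar,holder,clip [[0.616 0.024 0.107]] [[ 0.52  -0.     0.01 ]
 [ 0.428  0.021  0.01 ]]
```

View pics/crop1.png

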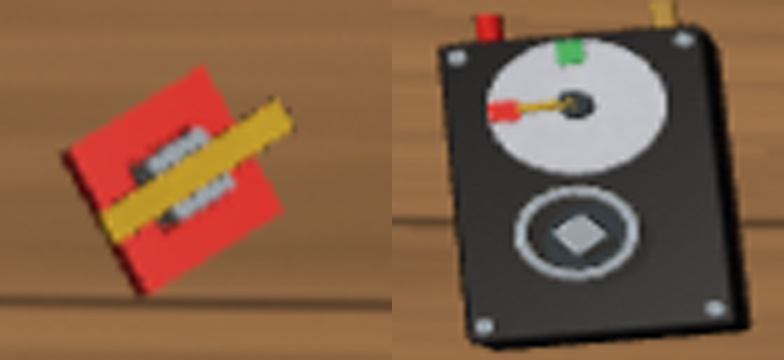

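The crop confirms it: yellow bar on a steel tube in the red stand. The spindle shows as a diamond inside the collar, with the pointer at red. Next I'll move the wrist camera over the collar to measure the square.

{"name": "arm_command", "arguments": {
  "commands": [
    [[-0.13,-0.05,0.02],[0,0,0],1],
    [[-0.13,-0.05,0.02],[0,0,0],1],
    [[-0.13,-0.05,0.02],[0,0,0],1],
    [[-0.13,-0.05,0.02],[0,0,0],1],
    [[-0.13,-0.05,0.02],[0,0,0],1],
    [[-0.13,-0.05,0.02],[0,0,0],1],
    [[-0.13,-0.05,0.02],[0,0,0],1],
    [[-0.13,-0.05,0.02],[0,0,0],1],
    [[-0.13,-0.05,0.02],[0,0,0],1],
    [[-0.13,-0.05,0.02],[0,0,0],1],
    [[-0.13,-0.05,0.02],[0,0,0],1],
    [[-0.13,-0.05,0.02],[0,0,0],1],
    [[-0.13,-0.05,0.02],[0,0,0],1],
    [[-0.13,-0.05,0.02],[0,0,0],1],
    [[0,0,0],[0,0,0],1],
    [[0,0,0],[0,0,0],1]
  ]
}}

```text
t: 1.75
ee_pos: [0.5363, 0.2041, 0.1682]
eef_rot: [[-0.957, 0.289, -0.001], [0.289, 0.957, -0.0], [0.001, -0.0, -1.0]]
force: [-0.4, 1.3, -0.4]
finger_gap: 1.003
grip_force: 0.0
```

```bash
cat > look.py <<'E'
from h import *
import sys
def look(tag):
    s=telemetry.read_state();im=cams.camera("wrist");cv2.imwrite(f"pics/{tag}.png",im[:,:,::-1])
    u=proj("wrist",[[.538,.206,.078]],s)[0];print(np.round(s["ee_pos"],4),s["joints"].round(3),"proj",u.round(0))
    x,y=u.astype(int);roi=(max(x-22,0),max(y-22,0),x+22,y+22)
    g=cv2.cvtColor(im,cv2.COLOR_RGB2GRAY)
    for c in blobs(im,(0,0,130),(180,70,255),roi,80):print("sq",rect("wrist",c,.078,s),cv2.contourArea(c))
    x0,y0=max(x-60,0),max(y-60,0)
    for c in blobs(im,(0,0,110),(180,60,255),(x0,y0,x+60,y+60),1500):
        w=cast("wrist",c.reshape(-1,2),.085,s)[:,:2]*1000;print("rim",np.round(cv2.fitEllipse(w.astype(np.float32)),1) if 0 else cv2.minEnclosingCircle(w.astype(np.float32)))
    cv2.imwrite(f"pics/{tag}c.png",cv2.resize(im[y0:y+60,x0:x+60],None,fx=4,fy=4,interpolation=2)[:,:,::-1])
look(sys.argv[1])
E
python3 look.py w1
```

```text
[0.5363 0.2041 0.1682] [ 0.159  0.481  1.444  0.     1.218 -1.119] proj [315. 206.]
sq (537.7, 205.2, 17.7, 17.7, -49.3) 572.0
rim ((551.4405517578125, 213.3350830078125), 43.13300704956055)
```

View pics/w1c.png

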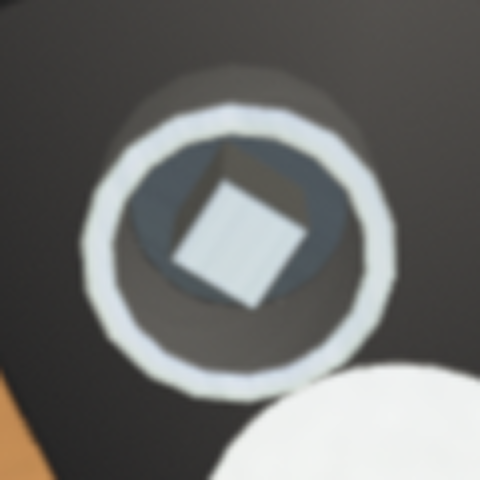

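The square is centred near (537.7, 205.2) mm with its sides at -49.3°/40.7°, and the wrist picture shows it clearly inside the rim. I'll take a second view turned 90° to cancel the camera mount bias.

{"name": "arm_command", "arguments": {
  "commands": [
    [[0,0,0],[0,0,0.18],1],
    [[0,0,0],[0,0,0.18],1],
    [[0,0,0],[0,0,0.18],1],
    [[0,0,0],[0,0,0.18],1],
    [[0,0,0],[0,0,0.18],1],
    [[0,0,0],[0,0,0.18],1],
    [[0,0,0],[0,0,0.18],1],
    [[0,0,0],[0,0,0.18],1],
    [[0,0,0],[0,0,0.18],1],
    [[0,0,0],[0,0,0.18],1],
    [[0,0,0],[0,0,0.18],1],
    [[0,0,0],[0,0,0],1],
    [[0,0,0],[0,0,0],1]
  ]
}}

```text
t: 3.1
ee_pos: [0.5359, 0.205, 0.169]
eef_rot: [[0.268, 0.963, 0.0], [0.963, -0.268, 0.0], [0.0, 0.0, -1.0]]
force: [-0.0, -0.2, -0.5]
finger_gap: 1.003
grip_force: 0.0
```

```bash
python3 look.py w2; python3 -c "
from h import *
s=telemetry.read_state();print(s['eef_rot'].round(4))"
```

```text
[0.5359 0.205  0.169 ] [0.161 0.479 1.445 0.    1.218 0.432] proj [316. 203.]
sq (537.9, 205.2, 17.8, 17.8, -49.1) 577.0
rim ((537.9967041015625, 205.5406494140625), 27.19098663330078)
[[ 2.685e-01  9.633e-01  1.000e-04]
 [ 9.633e-01 -2.685e-01  0.000e+00]
 [ 0.000e+00  1.000e-04 -1.000e+00]]
```

{"name": "arm_command", "arguments": {
  "commands": [
    [[-0.166,0.016,0],[0,0,0],1],
    [[-0.166,0.016,0],[0,0,0],1],
    [[-0.166,0.016,0],[0,0,0],1],
    [[-0.166,0.016,0],[0,0,0],1],
    [[-0.166,0.016,0],[0,0,0],1],
    [[-0.166,0.016,0],[0,0,0],1],
    [[-0.166,0.016,0],[0,0,0],1],
    [[-0.166,0.016,0],[0,0,0],1],
    [[-0.166,0.016,0],[0,0,0],1],
    [[-0.166,0.016,0],[0,0,0],1],
    [[0,0,0],[0,0,-0.15],1],
    [[0,0,0],[0,0,-0.15],1],
    [[0,0,0],[0,0,-0.15],1],
    [[0,0,0],[0,0,-0.15],1],
    [[0,0,0],[0,0,-0.15],1],
    [[0,0,0],[0,0,-0.15],1],
    [[0,0,0],[0,0,-0.15],1],
    [[0,0,0],[0,0,0],1],
    [[0,0,0],[0,0,0],1]
  ]
}}

```text
t: 5.05
ee_pos: [0.4618, -0.2057, 0.1688]
eef_rot: [[-0.52, 0.854, 0.0], [0.854, 0.52, -0.0], [-0.0, 0.0, -1.0]]
force: [0.2, 0.3, 0.5]
finger_gap: 1.001
grip_force: 0.0
```

```bash
cat > bar.py <<'E'
from h import *
import sys
zb=float(sys.argv[2])
s=telemetry.read_state();im=cams.camera("wrist");cv2.imwrite(f"pics/{sys.argv[1]}.png",im[:,:,::-1])
if zb<0: zb=s["ee_pos"][2]-zb-1 
R=s["eef_rot"]
for c in blobs(im,(20,130,100),(32,255,255),(0,0,640,400),400):
    r=rect("wrist",c,zb,s);d=np.array([r[0]/1e3,r[1]/1e3,zb])-s["ee_pos"]
    print("bar",r,"in tool mm",(R.T@d*1e3).round(1))
print(s["ee_pos"].round(4),"tool y deg",np.degrees(np.arctan2(R[1,1],R[0,1])).round(2),s["joints"].round(3))
E
python3 bar.py w3 .08
```

```text
bar (461.6, -205.3, 90.1, 13.6, -58.9) in tool mm [ 0.5  0.  88.8]
[ 0.4618 -0.2057  0.1688] tool y deg 31.34 [-0.651  0.338  1.656  0.     1.148 -1.198]
```

View pics/w3.png

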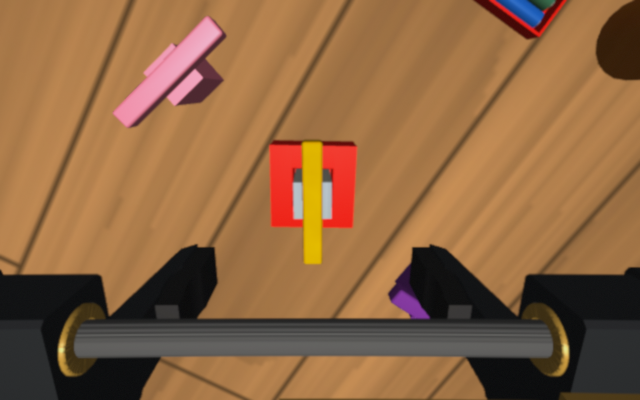

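The bar is centred under the tool (pixel 312,200) and aligned to within 0.3°. Descending and gripping the tube just below the bar.

{"name": "arm_command", "arguments": {
  "commands": [
    [[0,0,0.08],[0,0,0],1],
    [[0,0,0.08],[0,0,0],1],
    [[0,0,0.08],[0,0,0],1],
    [[0,0,0.08],[0,0,0],1],
    [[0,0,0.08],[0,0,0],1],
    [[0,0,0.08],[0,0,0],1],
    [[0.001,0,0],[0,0,0],-1],
    [[0,0,0],[0,0,0],-1],
    [[0,0,0],[0,0,0],-1],
    [[0,0,0],[0,0,0],-1],
    [[0,0,0],[0,0,0],-1],
    [[0,0,0],[0,0,0],-1],
    [[0,0,0],[0,0,0],-1],
    [[0,0,0],[0,0,0],-1]
  ]
}}

```text
t: 6.5
ee_pos: [0.4617, -0.2057, 0.0488]
eef_rot: [[-0.521, 0.853, 0.0], [0.853, 0.521, -0.0], [-0.0, -0.0, -1.0]]
force: [-0.3, -0.4, 0.4]
finger_gap: 0.317
grip_force: 30.2
```

Gripped on the 28 mm tube. Lifting.

{"name": "arm_command", "arguments": {
  "commands": [
    [[0,0,-0.06],[0,0,0],-1],
    [[0,0,-0.06],[0,0,0],-1],
    [[0,0,-0.06],[0,0,0],-1],
    [[0,0,-0.06],[0,0,0],-1],
    [[0,0,-0.06],[0,0,0],-1],
    [[0,0,-0.06],[0,0,0],-1],
    [[0,0,-0.06],[0,0,0],-1],
    [[0,0,-0.06],[0,0,0],-1],
    [[0,0,-0.06],[0,0,0],-1],
    [[0,0,-0.06],[0,0,0],-1],
    [[0,0,0],[0,0,0],-1],
    [[0,0,0],[0,0,0],-1]
  ]
}}

```text
t: 7.7
ee_pos: [0.4615, -0.2055, 0.198]
eef_rot: [[-0.521, 0.853, -0.001], [0.853, 0.521, 0.001], [0.001, -0.0, -1.0]]
force: [0.7, 0.4, -2.6]
finger_gap: 0.313
grip_force: 30.2
```

```bash
sed -i 's/zb=s\["ee_pos"\]\[2\]-zb-1/zb=s["ee_pos"][2]+.031/' bar.py; python3 bar.py w4 -1
```

```text
bar (451.3, -187.0, 51.9, 13.8, -58.0) in tool mm [ 21.1   1.  -31. ]
bar (479.2, -232.5, 20.8, 13.3, -58.5) in tool mm [-32.3   1.  -31. ]
[ 0.4615 -0.2055  0.198 ] tool y deg 31.43 [-0.651  0.306  1.617  0.     1.219 -1.2  ]
```

{"name": "arm_command", "arguments": {
  "commands": [
    [[0.124,0.112,0],[0,0,0],-1],
    [[0.124,0.112,0],[0,0,0],-1],
    [[0.124,0.112,0],[0,0,0],-1],
    [[0.124,0.112,0],[0,0,0],-1],
    [[0.124,0.112,0],[0,0,0],-1],
    [[0.124,0.112,0],[0,0,0],-1],
    [[0.124,0.112,0],[0,0,0],-1],
    [[0.124,0.112,0],[0,0,0],-1],
    [[0.124,0.112,0],[0,0,0],-1],
    [[0.124,0.112,0],[0,0,0],-1],
    [[0,0,0],[0,0,-0.104],-1],
    [[0,0,0],[0,0,-0.104],-1],
    [[0,0,0],[0,0,0],-1],
    [[0,0,0],[0,0,0],-1],
    [[0,0,0],[0,0,0],-1]
  ]
}}

```text
t: 9.25
ee_pos: [0.5389, 0.2046, 0.1984]
eef_rot: [[-0.652, 0.758, -0.001], [0.758, 0.652, -0.0], [0.0, -0.0, -1.0]]
force: [0.2, 0.3, -2.9]
finger_gap: 0.314
grip_force: 30.2
```

```bash
cat > st.py <<'E'
from h import *
s=telemetry.read_state();R=s["eef_rot"]
d=np.array([.5380,.2050,0])-s["ee_pos"];d[2]=0
print(s["t"],s["ee_pos"].round(4),"th",np.degrees(np.arctan2(R[1,1],R[0,1])).round(2),"tool err mm",(R.T@d*1e3).round(2),"F",s["force"].round(1),s["wrist_torque"].round(2),s["finger_gap"],s["joints"].round(2))
E
python3 st.py; python3 bar.py w5 -1; python3 - <<'E'
from h import *
s=telemetry.read_state()
t=cams.camera("scene");cv2.imwrite("pics/s5.png",t[:,:,::-1]);u=proj("scene",[s["ee_pos"]-[0,0,.03]])[0].astype(int)
cv2.imwrite("pics/s5c.png",cv2.resize(t[u[1]-80:u[1]+70,u[0]-100:u[0]+100],None,fx=4,fy=4,interpolation=2)[:,:,::-1])
E
```

```text
9.25 [0.5389 0.2046 0.1984] th 40.67 tool err mm [ 0.87 -0.41  0.  ] F [ 0.2  0.3 -2.9] [-0.04  0.07 -0.03] 0.31381644601027137 [ 0.16  0.46  1.4   0.    1.29 -0.55]
bar (525.9, 221.3, 52.2, 13.9, -49.3) in tool mm [ 21.1   1.  -31. ]
bar (561.0, 180.8, 20.9, 13.3, -50.0) in tool mm [-32.5   1.2 -31. ]
[0.5389 0.2046 0.1984] tool y deg 40.67 [ 0.16   0.458  1.397  0.     1.288 -0.55 ]
```

View pics/s5c.png

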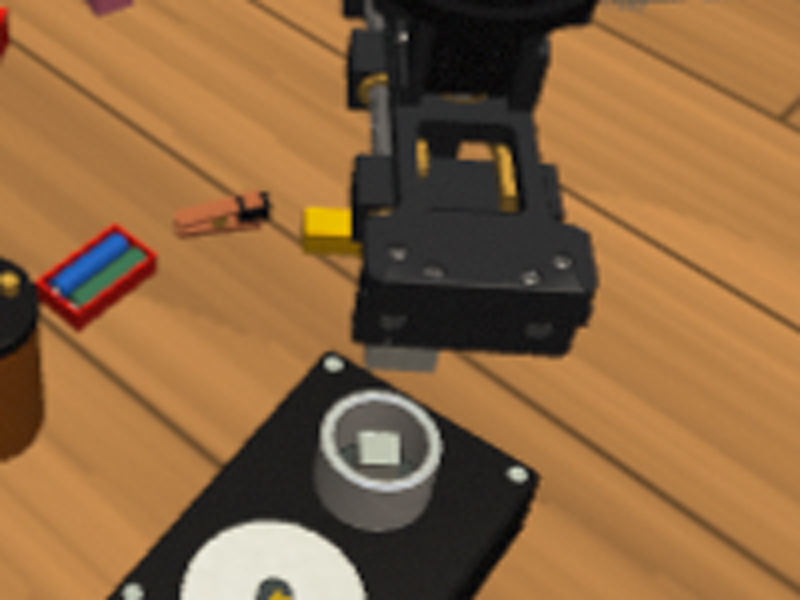

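```bash
python3 - <<'E'
from h import *
s=telemetry.read_state();R=s["eef_rot"];p=s["ee_pos"]
u=proj("scene",[p-[0,0,.03]])[0].astype(int);o=u-[100,80]
for c in [(14,14),(14,-14),(-14,14),(-14,-14)]:
    print(c,((proj("scene",[p+R@np.array([c[0]/1e3,c[1]/1e3,.0428])])[0]-o)*4).round(0))
print("bar end",[((proj("scene",[p+R@np.array([x/1e3,y/1e3,-.031])])[0]-o)*4).round(0).tolist() for x in(45,-45) for y in (7,-7)])
print("collar",((proj("scene",[[.5378,.2052,.078]])[0]-o)*4).round(0))
E
```

```text
(14, 14) [433. 369.]
(14, -14) [428. 316.]
(-14, 14) [363. 365.]
(-14, -14) [361. 311.]
bar end [[545.0, 241.0], [541.0, 213.0], [302.0, 227.0], [302.0, 200.0]]
collar [377. 445.]
```

The tube and spindle show the same sub-pixel bias in the scene view, so the key is well centred in the hand. Lowering to just above the spindle.

{"name": "arm_command", "arguments": {
  "commands": [
    [[0.0035,-0.0016,0],[0,0,0],-1],
    [[0,0,0.05],[0,0,0],-1],
    [[0,0,0.05],[0,0,0],-1],
    [[0,0,0.05],[0,0,0],-1],
    [[0,0,0.05],[0,0,0],-1],
    [[0,0,0.05],[0,0,0],-1],
    [[0,0,0.05],[0,0,0],-1],
    [[0,0,0],[0,0,0],-1],
    [[0,0,0],[0,0,0],-1],
    [[0,0,0],[0,0,0],-1]
  ]
}}

```text
t: 10.35
ee_pos: [0.5384, 0.2053, 0.1243]
eef_rot: [[-0.653, 0.757, 0.001], [0.757, 0.653, 0.0], [-0.001, 0.001, -1.0]]
force: [-0.4, -0.6, -1.3]
finger_gap: 0.318
grip_force: 30.2
```

```bash
python3 st.py
```

```text
10.35 [0.5384 0.2053 0.1243] th 40.79 tool err mm [ 0.03 -0.55 -0.  ] F [-0.4 -0.6 -1.3] [-0.02 -0.   -0.01] 0.3176296501925114 [ 0.16  0.53  1.49  0.    1.12 -0.55]
```

{"name": "arm_command", "arguments": {
  "commands": [
    [[0,-0.0012,0],[0,0,0],-1],
    [[0,0,0.008],[0,0,0],-1],
    [[0,0,0.008],[0,0,0],-1],
    [[0,0,0.008],[0,0,0],-1],
    [[0,0,0.004],[0,0,0],-1],
    [[0,0,0],[0,0,0],-1],
    [[0,0,0],[0,0,0],-1]
  ]
}}

```text
t: 11.05
ee_pos: [0.5379, 0.2051, 0.1167]
eef_rot: [[-0.653, 0.757, 0.0], [0.757, 0.653, 0.0], [-0.0, 0.0, -1.0]]
force: [-0.8, -0.4, -2.7]
finger_gap: 0.317
grip_force: 30.2
```

```bash
python3 st.py
```

```text
11.05 [0.5379 0.2051 0.1167] th 40.79 tool err mm [-0.12  0.04  0.  ] F [-0.8 -0.4 -2.7] [-0.02 -0.01  0.04] 0.31723172790398474 [ 0.16  0.54  1.49  0.    1.11 -0.55]
```

Engaged without resistance. Continuing down to home.

{"name": "arm_command", "arguments": {
  "commands": [
    [[0,0,0.012],[0,0,0],-1],
    [[0,0,0.012],[0,0,0],-1],
    [[0,0,0.012],[0,0,0],-1],
    [[0,0,0.012],[0,0,0],-1],
    [[0,0,0.012],[0,0,0],-1],
    [[0,0,0.012],[0,0,0],-1],
    [[0,0,0.012],[0,0,0],-1],
    [[0,0,0.008],[0,0,0],-1],
    [[0,0,0],[0,0,0],-1],
    [[0,0,0],[0,0,0],-1]
  ]
}}

```text
t: 12.05
ee_pos: [0.5379, 0.2051, 0.0938]
eef_rot: [[-0.653, 0.757, 0.0], [0.757, 0.653, 0.0], [-0.0, 0.0, -1.0]]
force: [0.5, 0.3, -2.0]
finger_gap: 0.312
grip_force: 30.2
```

```bash
python3 st.py
```

```text
12.05 [0.5379 0.2051 0.0938] th 40.79 tool err mm [-0.12  0.04  0.  ] F [ 0.5  0.3 -2. ] [-0.1   0.02  0.03] 0.31209389493225154 [ 0.16  0.57  1.51  0.    1.06 -0.55]
```

{"name": "arm_command", "arguments": {
  "commands": [
    [[0,0,0.003],[0,0,0],-1],
    [[0,0,0],[0,0,0],-1],
    [[0,0,0.002],[0,0,0],-1],
    [[0,0,0],[0,0,0],-1],
    [[0,0,0],[0,0,0],-1]
  ]
}}

```text
t: 12.55
ee_pos: [0.538, 0.2051, 0.0928]
eef_rot: [[-0.653, 0.757, 0.0], [0.757, 0.653, 0.0], [-0.0, 0.0, -1.0]]
force: [-2.2, -0.8, 1.9]
finger_gap: 0.319
grip_force: 30.2
```

```bash
python3 st.py
```

```text
12.55 [0.538  0.2051 0.0928] th 40.79 tool err mm [-0.07 -0.    0.  ] F [-2.2 -0.8  1.9] [-0.11  0.29  0.01] 0.3194659104773761 [ 0.16  0.57  1.52 -0.    1.05 -0.55]
```

Home: the force now shows contact with the floor. Turning clockwise.

{"name": "arm_command", "arguments": {
  "commands": [
    [[0,0,0],[0,0,0.122],-1],
    [[0,0,0],[0,0,0.122],-1],
    [[0,0,0],[0,0,0.122],-1],
    [[0,0,0],[0,0,0.122],-1],
    [[0,0,0],[0,0,0.122],-1],
    [[0,0,0],[0,0,0.122],-1],
    [[0,0,0],[0,0,0.122],-1],
    [[0,0,0],[0,0,0.122],-1],
    [[0,0,0],[0,0,0.122],-1],
    [[0,0,0],[0,0,0.122],-1],
    [[0,0,0],[0,0,0.122],-1],
    [[0,0,0],[0,0,0.122],-1],
    [[0,0,0],[0,0,0.122],-1],
    [[0,0,0],[0,0,0.122],-1],
    [[0,0,0],[0,0,0.122],-1],
    [[0,0,0],[0,0,0.122],-1],
    [[0,0,0],[0,0,0],-1],
    [[0,0,0],[0,0,0],-1]
  ]
}}

```text
t: 14.35
ee_pos: [0.5388, 0.2047, 0.0928]
eef_rot: [[0.73, 0.683, 0.003], [0.683, -0.73, -0.0], [0.002, 0.002, -1.0]]
force: [4.3, -3.0, -2.2]
finger_gap: 0.313
grip_force: 30.2
```

```bash
python3 st.py
```

```text
14.35 [0.5388 0.2047 0.0928] th -46.9 tool err mm [-0.35 -0.8  -0.  ] F [ 4.3 -3.  -2.2] [-0.72 -0.79  0.02] 0.3128466546897618 [ 0.16  0.57  1.51 -0.    1.05  0.98]
```

{"name": "arm_command", "arguments": {
  "commands": [
    [[0,0,0],[0,0,0.033],-1],
    [[0,0,0],[0,0,0.033],-1],
    [[0,0,0],[0,0,0.033],-1],
    [[0,0,0],[0,0,0.033],-1],
    [[0,0,0],[0,0,0],-1],
    [[0,0,0],[0,0,0],-1]
  ]
}}

```text
t: 14.95
ee_pos: [0.5389, 0.2046, 0.0928]
eef_rot: [[0.797, 0.604, 0.003], [0.604, -0.797, -0.001], [0.002, 0.002, -1.0]]
force: [5.3, -3.8, -1.1]
finger_gap: 0.313
grip_force: 30.2
```

```bash
python3 st.py; python3 - <<'E'
from h import *
t=cams.camera("scene");cv2.imwrite("pics/s6.png",t[:,:,::-1])
cv2.imwrite("pics/s6c.png",cv2.resize(t[210:360,300:450],None,fx=4,fy=4,interpolation=2)[:,:,::-1])
E
```

```text
14.95 [0.5389 0.2046 0.0928] th -52.82 tool err mm [-0.44 -0.89 -0.  ] F [ 5.3 -3.8 -1.1] [-0.84 -0.87  0.19] 0.31285551674912765 [ 0.16  0.57  1.51 -0.    1.05  1.08]
```

View pics/s6c.png

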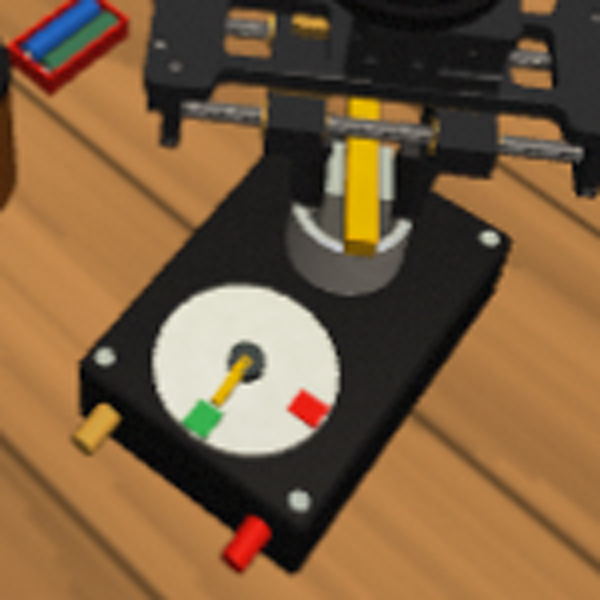

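The pointer, from hub (245,360) to tip (215,403), is close to the green mark at (202,418). I'll turn on until the stop shows in the torque.

{"name": "arm_command", "arguments": {
  "commands": [
    [[0,0,0],[0,0,0.033],-1],
    [[0,0,0],[0,0,0.033],-1],
    [[0,0,0],[0,0,0],-1],
    [[0,0,0],[0,0,0],-1]
  ]
}}

```text
t: 15.4
ee_pos: [0.5389, 0.2045, 0.0928]
eef_rot: [[0.827, 0.562, 0.003], [0.562, -0.827, -0.001], [0.002, 0.002, -1.0]]
force: [5.6, -4.5, -2.6]
finger_gap: 0.315
grip_force: 30.2
```

```bash
python3 st.py; python3 - <<'E'
from h import *
t=cams.camera("scene")
hsv=lambda lo,hi,r:[cast("scene",np.vstack([c.reshape(-1,2)]),.055)[:,:2] for c in blobs(t,lo,hi,r,3)]
g=hsv((50,100,80),(75,255,255),(335,295,390,330));y=hsv((18,110,100),(32,255,255),(338,290,375,325))
print("green",[a.mean(0).round(4) for a in g]);print("ptr",[(a.mean(0).round(4),np.round(cv2.fitLine(a.astype(np.float32),2,0,.01,.01).ravel(),3)) for a in y])
import json
r=hsv((0,150,120),(5,255,255),(360,300,390,325));print("red",[a.mean(0).round(4) for a in r])
E
```

```text
15.4 [0.5389 0.2045 0.0928] th -55.78 tool err mm [-0.46 -0.89 -0.  ] F [ 5.6 -4.5 -2.6] [-0.87 -0.86  0.18] 0.3150958500601259 [ 0.16  0.57  1.51 -0.    1.05  1.13]
green [array([0.6503, 0.2189])]
ptr [(array([0.6279, 0.215 ]), array([0.992, 0.127, 0.628, 0.215], dtype=float32))]
red [array([0.6146, 0.2477])]
```

{"name": "arm_command", "arguments": {
  "commands": [
    [[0,0,0],[0,0,0.033],-1],
    [[0,0,0],[0,0,0.033],-1],
    [[0,0,0],[0,0,0],-1],
    [[0,0,0],[0,0,0],-1]
  ]
}}

```text
t: 15.85
ee_pos: [0.5389, 0.2045, 0.0928]
eef_rot: [[0.855, 0.519, 0.003], [0.519, -0.855, -0.001], [0.002, 0.002, -1.0]]
force: [6.0, -4.8, -1.8]
finger_gap: 0.318
grip_force: 30.3
```

```bash
python3 st.py; python3 - <<'E'
from h import *
t=cams.camera("scene");cv2.imwrite("pics/s7.png",t[:,:,::-1])
f=lambda lo,hi,r:[cast("scene",c.reshape(-1,2),.055)[:,:2] for c in blobs(t,lo,hi,r,3)]
y=f((18,110,100),(32,255,255),(338,290,375,325))
print("ptr",[(a.mean(0).round(4),np.round(cv2.fitLine(a.astype(np.float32),2,0,.01,.01).ravel(),3)) for a in y])
h=f((0,0,150),(180,60,255),(330,275,392,330));print("dial",[cv2.minEnclosingCircle(a.astype(np.float32)) for a in h])
E
```

```text
15.85 [0.5389 0.2045 0.0928] th -58.71 tool err mm [-0.49 -0.92 -0.  ] F [ 6.  -4.8 -1.8] [-0.92 -0.82  0.45] 0.31843091001191504 [ 0.16  0.57  1.51 -0.    1.05  1.19]
ptr [(array([0.6273, 0.2144]), array([0.996, 0.093, 0.627, 0.214], dtype=float32))]
dial [((0.6190184950828552, 0.2157275229692459), 0.040013592690229416)]
```

The torque jumped to 0.45 N m and the pointer is just past the green mark, so the key is at the stop. Releasing and retreating.

{"name": "arm_command", "arguments": {
  "commands": [
    [[0,0,0],[0,0,0],1],
    [[0,0,0],[0,0,0],1],
    [[0,0,0],[0,0,0],1],
    [[0,0,0],[0,0,0],1],
    [[0,0,0],[0,0,0],1],
    [[0,0,0],[0,0,0],1],
    [[0,0,0],[0,0,0],1],
    [[0,0,-0.03],[0,0,0],1],
    [[0,0,-0.06],[0,0,0],1],
    [[0,0,-0.1],[0,0,0],1],
    [[0,0,-0.1],[0,0,0],1],
    [[0,0,-0.1],[0,0,0],1],
    [[0,0,-0.1],[0,0,0],1],
    [[0,0,0],[0,0,0],1],
    [[0,0,0],[0,0,0],1]
  ]
}}

```text
t: 17.4
ee_pos: [0.5377, 0.2051, 0.2148]
eef_rot: [[0.857, 0.516, 0.0], [0.516, -0.857, 0.0], [0.0, 0.0, -1.0]]
force: [-0.3, -0.4, -0.3]
finger_gap: 0.997
grip_force: 0.0
```

```bash
python3 st.py; python3 bar.py w8 .124; python3 - <<'E'
from h import *
t=cams.camera("scene")
cv2.imwrite("pics/s8c.png",cv2.resize(t[190:350,270:450],None,fx=3.5,fy=3.5,interpolation=2)[:,:,::-1])
E
```

```text
17.4 [0.5377 0.2051 0.2148] th -58.93 tool err mm [0.22 0.21 0.  ] F [-0.3 -0.4 -0.3] [0.   0.13 0.03] 0.9967823290132579 [0.16 0.44 1.38 0.   1.32 1.19]
bar (538.6, 205.7, 90.3, 14.7, 33.3) in tool mm [ 1.1 -0.1 90.8]
bar (539.1, -17.6, 61.3, 15.7, 39.9) in tool mm [-113.7  191.4   90.8]
[0.5377 0.2051 0.2148] tool y deg -58.93 [0.161 0.442 1.377 0.    1.323 1.189]
```

View pics/s8c.png

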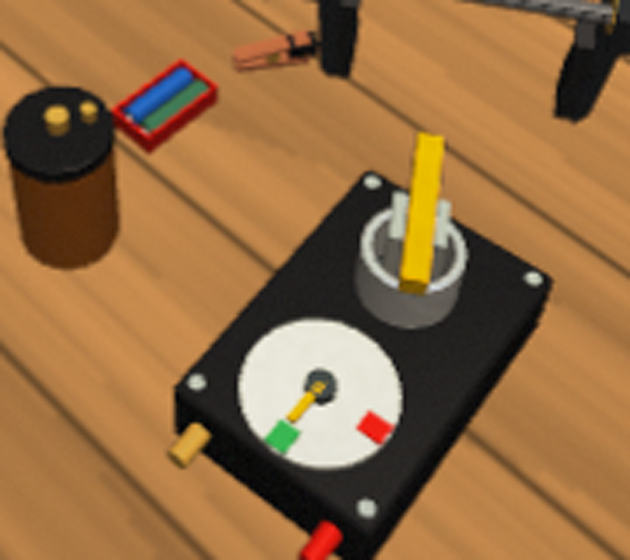

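The key stands centred on the spindle. Its bar measures 90.3 mm long at the home height, the pointer is on green, and the jar, holder and clip are untouched.

```bash
python3 -c "
from rig import manip
print(manip.hand_in())"
```

```text
the job is handed in; nothing more can be done
None
```

The T-key is fully home on the spindle, turned clockwise to its stop with the pointer on green and released; the job is handed in, but hand-in returned no verdict.

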